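Reject bottle through the cullet chute flap

ROBOT

A 6-joint arm with a two-finger parallel gripper is mounted at the origin on the work surface. World frame = base frame: x ahead of the robot, y to its left, z up, the work surface at z = 0. Lengths are in m, angles in rad, forces in N, time in s.
With the tool pointing down it reaches from about 0.3 to 0.825 m from the base axis. Payload 5.4 kg.
Tool frame: the origin (TCP) lies at the very end of the fingers, on their centre line; the grasp point (between the pads) lies 19 mm behind it; z points along the fingers, y is the line along which they close (so a half turn about z gives the same grasp; the last joint's range is limited). The gripper opens to 92 mm and grips with 3 to 60 N. Pads are 20 mm wide; open, the fingers measure 128 mm over their backs; the gripper's body (75 mm by 189 mm) begins 69 mm behind the grasp point.
Start: joints at [-1.5, 0.158, 1.597, -0, 1.386, -0.21], TCP at [0.159, -0.552, 0.215] pointing down, gripper open.
Joint ranges: [-2.91, 2.91], [-0.94, 2.29], [0.18, 2.7], [-1.29, 4.43], [0.17, 2.64], [-3, 3]. Speed limits (rad/s): [2.57, 2.57, 3.14, 3.14, 3.14, 3.14].

INTERFACE

Orientations are given as a rotation vector (axis times angle).
In Python, from workcell import bot gives the robot as it stands. Calls block until the motion is done:
- bot.goto(position, orientation): joint-space move of the TCP to a pose.
- bot.line_to(position, rot=None, max_speed=0.15): straight line of the TCP; rot=None keeps the orientation; max_speed is the mean speed in m/s.
- bot.set_joints(angles): joint-space move.
- bot.set_gripper(opening, newtons=None): opening from 0.0 (shut) to 1.0 (fully open); newtons is the grip in N (None keeps the last); returns when the fingers have stopped.
- bot.hold(seconds).
- bot.inverse_kinematics(position, orientation): joint angles nearest the present ones, or None.
- bot.read_camera(name): name is "scene" or "side" or "wrist"; returns a dict with "pixels" (420x560x3 uint8, blue, green, red), "fx", "fy", "cx", "cy" (pixels), "R" (3x3) and "t" (3): a world point X has camera coordinates R X + t. Camera axes: x right, y down, z forward; pixel columns grow to the right and rows downward; lengths in m; the calibration is good to about 2 mm. A picture is of the moment at which its call begins. There is no depth.
A pose or a line that the arm cannot do raises bot.MotionError and nothing moves.
- bot.job_done(): hands the job in; it is judged then, once.
Readings, each from a call of its own:
- bot.current_clock(): time.
- bot.current_joints(): joint angles.
- bot.current_joint_vel(): joint speeds.
- bot.current_effort(): joint torques, N m.
- bot.current_ee_pos(): TCP position.
- bot.current_tool_rot(): TCP orientation.
- bot.current_contact_force(): force on the tool from outside, world axes, zero at the start.
- bot.current_ft_torque(): the same for the moment, N m.
- bot.current_opening(): opening from 0.0 (shut) to 1.0 (fully open).
- bot.current_grip_force(): force on a finger pad.
Only numpy, scipy, OpenCV 4.12 (cv2) and the standard library are available. Lean on these libraries where they do the work, as an engineer would, in place of code of your own. Each camera call takes 0.05 s, during which the arm holds its last target. There are 200 camera calls.

TASK

The green bottle is a reject: push it gently along the deck, lying as it is and without picking it up, under the yellow flap of the cullet chute until it slides down the ramp to the catch tray. Then draw the fingers back out so that the flap swings fully shut. Leave the amber bottle, the jar and the brush where they are.

Things in the scene. Friction and masses are not known exactly. Their poses are not given: they have to be found in the camera images.
- chute: Green fixed cullet chute. Origin on the bench (z 0) below the flap's hinge line, mid-width; +x is the way bottles are pushed (deck, flap, ramp, tray), z up. Steel deck 120 mm above the bench, x -190 to +18 mm, y -100 to +100 mm, open at the robot's end; side rails 14 mm high, 12 mm wide outside it. Posts 60 mm high, x -20 to +20 mm, outside the deck's width, hold the hinge bar
- hinge_mid (a point): Middle of the steel hinge bar (8 mm thick, along chute y, 200 mm long) that carries the flap: straight above the chute's origin, 54 mm above the deck. Nothing is higher than 60 mm above the deck, so a gripper's body may pass over the bar
- deck_end (a point): Middle of the deck's far edge, 18 mm past the flap, at deck height. A bottle tips over it once its centre of mass is past and slides down by itself; pushing its flat base to the flap's plane or up to 15 mm beyond is enough. A 48 degree ramp leads to the open catch tray (200 mm wide, floor 121 to 275 mm past the flap). Resting with the neck in the tray and the body leaning on the ramp is fine
- flap (a joint): Yellow aluminium gravity flap, 194 mm wide, 50 mm tall, 3 mm thick, 35 g. 0 = hanging shut, lower edge 4 mm above the deck; grows as the lower edge is pushed towards the tray (chute +x), up to 1.5 rad. Pushes open with well under 1 N, no spring: it falls back to 0 by its own weight and does not swing the other way
- green_bottle_mid (a point): The reject: green square glass bottle, 0.12 to 0.23 kg, lying on a flat side on the deck; 100 mm long, body 72 mm long, 32 x 32 mm section, neck 18 mm thick with a 23 mm lip. Site midway along it, 16 mm above its underside; x points to the neck, which faces the flap within 15 degrees; flat base 50 mm behind the point (-x), centre of mass about 10 mm behind
- flap_edge (a point): Middle of the flap's lower edge, 50 mm below the hinge axis
- amber_bottle_mid (a point): Good bottle, amber (orange-brown), same shape and point as the green one, lying beside it on the deck (about 90 to 115 mm between their axes); it may be on either side. Leave it
- jar_mid (a point): Upright clear glass jar with dark lid, 60 mm diameter, 85 mm high, on the bench to the left (+y) of the chute; point at its centre
- brush: Hand brush lying on the bench to the right (-y) of the chute
Mind the look-alikes: they are no part of the job. There is more than one size of the part that bears green_bottle_mid; the job needs the largest.

How it is judged:
On the way, in this order (a step that is already met when the one before it is completed fails the run):
1. the flap is pushed open while the green bottle slides under it along the deck (value of joint flap above 0.5 rad and x of green_bottle_mid in the frame of chute between -0.055 and 0.04 m and z of green_bottle_mid in the frame of chute above 0.12 m), for 0.1 s.
2. the green bottle has gone through and down the ramp (x of green_bottle_mid in the frame of chute above 0.075 m and z of green_bottle_mid in the frame of chute below 0.08 m), for 0.1 s.
At the end, for the whole second after the job is handed in: The green bottle rests on the ramp's foot or in the tray (middle over 75 mm past the flap, under 80 mm above the bench, within the walls, below 0.03 m/s), the flap hangs shut (below 0.08 rad); amber bottle and jar are within 20 mm, the brush within 30 mm, of where they were (all of step 2 and x of green_bottle_mid in the frame of chute below 0.275 m and y of green_bottle_mid in the frame of chute between -0.1 and 0.1 m and distance between green_bottle_mid and chute below 0.3 m and value of joint flap below 0.08 rad and distance of each of amber_bottle_mid, jar_mid from where it was at the start of the episode below 0.02 m and distance of brush from where it was at the start of the episode below 0.03 m and linear speed of green_bottle below 0.03 m/s); the robot touches nothing.
It fails at once if the green bottle is lifted: its middle more than 15 mm above where it lies on the deck (z of green_bottle_mid in the frame of chute above 0.151 m).
It fails at once if the glass is pushed roughly: more than 20 N from the fingers (contact force between the fingers and green_bottle above 20 N).
It fails at once if the amber bottle is shifted by more than 20 mm (distance of amber_bottle_mid from where it was at the start of the episode above 0.02 m).
It fails at once if the jar is shifted by more than 20 mm (distance of jar_mid from where it was at the start of the episode above 0.02 m).
It fails at once if the brush is shifted by more than 30 mm (distance of brush from where it was at the start of the episode above 0.03 m).
It also fails if it takes over 38 s, if anything falls off the work surface, if the arm or the gripper's body presses on something with over 40 N, if the wrist force passes 120 N, or if a joint passes its speed limit or range.

## Working session

There is one attempt and no reset: what is moved stays moved. The work goes in short steps, each a Python script; the robot and the scene stay as the last script left them, time stands still between calls to the robot, and variables do not carry over. Pictures are saved under pics/ and viewed, at most 10 in all, crops included, and the job is handed in when it is done.

```bash
mkdir -p pics; ls; python3 - <<'E'
from workcell import bot
import cv2,numpy as np,pickle
d={}
for n in("scene","side"):
    c=bot.read_camera(n);d[n]=c;cv2.imwrite(f"pics/{n}0.png",c["pixels"])
    R=np.array(c["R"]);print(n,"cam at",(-R.T@np.array(c["t"])).round(3),"fwd",R[2].round(2))
pickle.dump(d,open("c0.pkl","wb"))
print(bot.current_clock(),bot.current_tool_rot())
E
```

```text
pics
scene cam at [1.19  0.073 0.857] fwd [-0.64 -0.02 -0.77]
side cam at [0.171 0.585 0.919] fwd [ 0.4  -0.5  -0.76]
0.1 [-3.10904340e+00 -4.39394766e-01 -1.74209381e-04]
```

View pics/scene0.png

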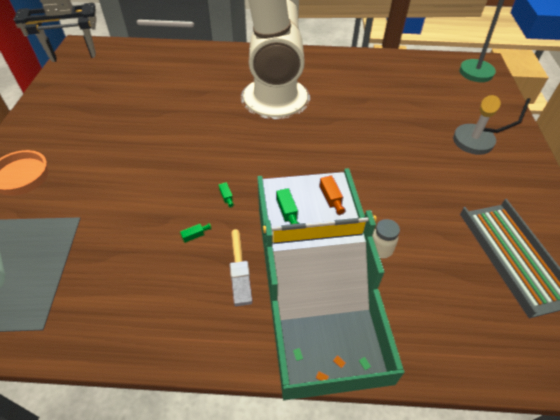

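View pics/side0.png

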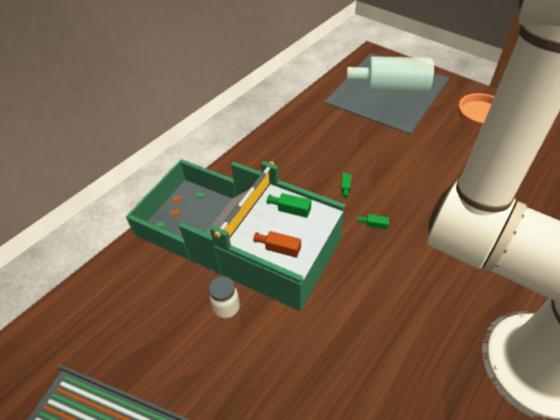

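The green candidates are scene (288,205) on the deck, (226,193) and (195,232), both small and on the bench. There is also a pale big bottle on the mat, in side view at (400,73). The one on the deck beside the amber bottle fits, since it is the larger green one and lies with its neck to the flap. I'll check this in a crop.

```bash
python3 - <<'E'
import pickle,cv2
d=pickle.load(open("c0.pkl","rb"))
a=d["scene"]["pixels"][160:260,170:400]; cv2.imwrite("pics/cs.png",cv2.resize(a,None,fx=3.4,fy=3.4,interpolation=cv2.INTER_CUBIC))
a=d["side"]["pixels"][150:310,200:400]; cv2.imwrite("pics/cd.png",cv2.resize(a,None,fx=3.7,fy=3.7,interpolation=cv2.INTER_CUBIC))
E
```

```text
(no output)
```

View pics/cs.png

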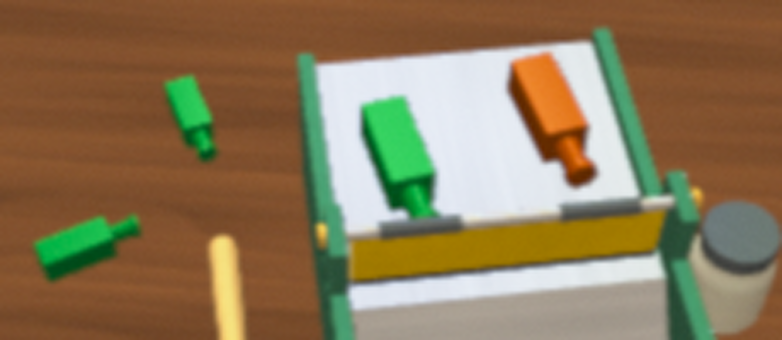

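View pics/cd.png

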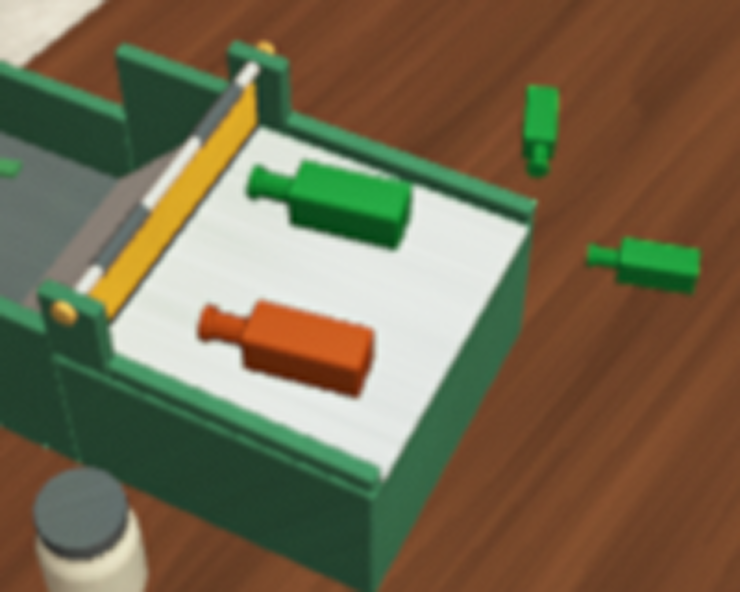

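```bash
cat > h.py <<'E'
import pickle,cv2,numpy as np
d=pickle.load(open("c0.pkl","rb"))
def P(n,u,v):
    return ((170+(u+.5)/3.4-.5,160+(v+.5)/3.4-.5) if n=="scene" else (200+(u+.5)/3.7-.5,150+(v+.5)/3.7-.5))
def ray(n,u,v):
    c=d[n];R=np.array(c["R"]);x,y=P(n,u,v)
    return -R.T@np.array(c["t"]),R.T@np.array([(x-c["cx"])/c["fx"],(y-c["cy"])/c["fy"],1])
def onz(n,uv,z):
    o,r=ray(n,*uv);return (o+r*(z-o[2])/r[2]).round(4)
def tri(a,b):
    o1,r1=ray("scene",*a);o2,r2=ray("side",*b)
    s=np.linalg.lstsq(np.c_[r1,-r2],o2-o1,rcond=None)[0]
    p,q=o1+s[0]*r1,o2+s[1]*r2
    return (p+q)/2,np.linalg.norm(p-q)
E
python3 - <<'E'
from h import *
kr,e1=tri((321,236),(265,47));kl,e2=tri((696,197),(64,312))
print("knobs",kr,e1,kl,e2,"mid",(kr+kl)/2,np.linalg.norm(kl-kr),"yaw",np.degrees(np.arctan2(-(kl-kr)[0],(kl-kr)[1])))
for z,n,pts in((.174,"scene",[(321,236),(696,197)]),(.174,"side",[(265,47),(64,312)]),
 (.12,"side",[(385,475),(262,128)]),(.12,"scene",[(318,66),(592,42)]),(.134,"scene",[(300,57),(608,32)]),(.134,"side",[(535,203),(375,488)])):
    print(n,z,[onz(n,p,z)[:2] for p in pts])
print("green top z.152: base-R, base-L, front-L, front-R")
print("side",[onz("side",p,.152)[:2] for p in[(411,182),(397,219),(291,196),(303,162)]])
print("scene",[onz("scene",p,.152)[:2] for p in[(363,103),(405,97),(432,152),(392,178)]])
print("amber side",[onz("side",p,.152)[:2] for p in[(374,328),(361,367),(244,336),(258,301)]])
print("lip side green",onz("side",(258,183),.136),"amber",onz("side",(209,324),.136))
E
```

```text
knobs [0.68772177 0.02005479 0.17743709] 0.001132785476228983 [0.6429245  0.24585498 0.17647461] 0.0005761697668808687 mid [0.66532314 0.13295488 0.17695585] 0.23020306062311657 yaw 11.2213934157258
scene 0.174 [array([0.6856, 0.0203]), array([0.6408, 0.2462])]
side 0.174 [array([0.69  , 0.0168]), array([0.6446, 0.245 ])]
side 0.12 [array([0.4608, 0.1935]), array([0.6812, 0.0345])]
scene 0.12 [array([0.4966, 0.0017]), array([0.4591, 0.1969])]
scene 0.134 [array([ 0.502 , -0.0102]), array([0.4622, 0.2064])]
side 0.134 [array([ 0.4993, -0.0091]), array([0.4551, 0.21  ])]
green top z.152: base-R, base-L, front-L, front-R
side [array([0.5605, 0.0361]), array([0.5497, 0.0646]), array([0.6111, 0.0889]), array([0.6226, 0.0632])]
scene [array([0.5582, 0.0374]), array([0.5509, 0.0649]), array([0.5974, 0.0844]), array([0.6207, 0.0598])]
amber side [array([0.5119, 0.1365]), array([0.5014, 0.1621]), array([0.5664, 0.1854]), array([0.576 , 0.1617])]
lip side green [0.6432 0.0827 0.136 ] amber [0.5962 0.1829 0.136 ]
```

The crops confirm it: the large green bottle is on the deck, on the chute's right half, with its neck towards the flap. Its top-face corners in the side crop are (411,182), (397,219), (291,196) and (303,162). The amber bottle is to its left, and the two small green bottles lie on the bench. The chute is at about (0.665, 0.132) with yaw 11.2°. The green base is at about (0.555, 0.051), with its axis at about 21°.

I'll push with the fingers closed and the tool tilted 30°, tip leading, so the fingers can pass under the hinge bar.

```bash
cat > k.py <<'E'
from workcell import bot
import numpy as np,cv2
from scipy.spatial.transform import Rotation as Ro
O=np.array([.6655,.132]);YAW=np.radians(11.2);TH=np.radians(30)
E=np.array([np.cos(YAW),np.sin(YAW)])
def rot(a,flip):
    z=np.array([np.sin(TH)*np.cos(a),np.sin(TH)*np.sin(a),-np.cos(TH)]);y=np.array([-np.sin(a),np.cos(a),0])*flip
    return Ro.from_matrix(np.c_[np.cross(y,z),y,z]).as_rotvec()
def tcp(c,a,h):   # front tip corner over world xy c, h above deck
    return np.r_[np.array(c)-.010*np.cos(TH)*np.array([np.cos(a),np.sin(a)]),.12+h-.010*np.sin(TH)]
E
python3 - <<'E'
from k import *
a=np.radians(20.5);dr=np.array([np.cos(a),np.sin(a)]);base=np.array([.555,.051])
up=tcp(base-.03*dr,a,.14);end=tcp(base+.14*dr,a,.015)
for f in(1,-1):
    r=rot(a,f);q=bot.inverse_kinematics(up,r);print(f,q,bot.inverse_kinematics(end,r))
    if q is not None and abs(q[5])<2.2: F=f
r=rot(a,F);print("F",F)
bot.set_gripper(0.0);bot.goto(up,r);bot.line_to(tcp(base-.03*dr,a,.015),max_speed=.1)
print(bot.current_clock(),bot.current_ee_pos(),bot.current_contact_force())
c=bot.read_camera("side");cv2.imwrite("pics/s1.png",cv2.resize(c["pixels"][130:320,180:430],None,fx=3,fy=3,interpolation=cv2.INTER_CUBIC))
E
```

```text
1 [-0.38290607 -0.42794951  2.12949759  0.39445864  1.07155349 -2.43727897] [-0.15190385  0.17798222  1.84265747  0.39202224  0.69258869 -2.32966108]
-1 [-0.38290607 -0.42794951  2.12949759  0.39445864  1.07155349  0.70431369] [-0.15190385  0.17798222  1.84265747  0.39202224  0.69258869  0.81193158]
F -1
5.2833 [0.51934974 0.03725306 0.13083144] [-0.27529581  0.17992393 -0.32086856]
```

View pics/s1.png

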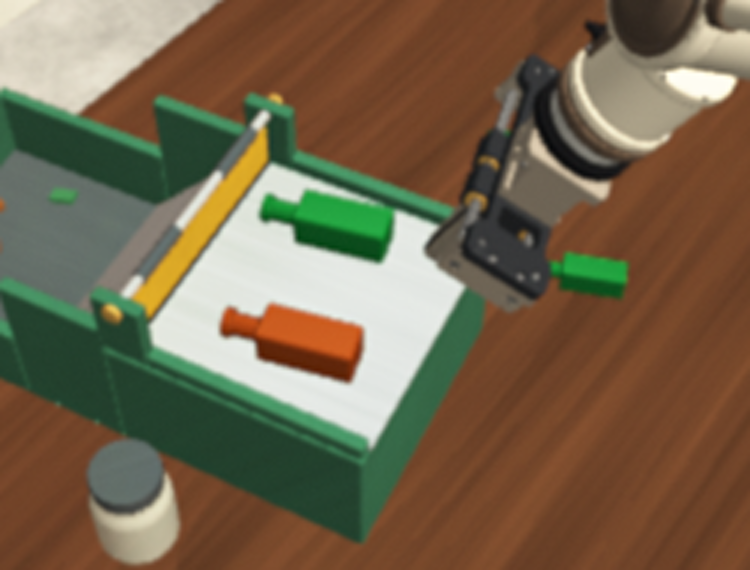

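The side crop shows the bottles and jar undisturbed. The gripper body hides the fingertips, which are at about (435,240), just behind the green base at (390,225). Next I push in short segments.

```bash
python3 - <<'E'
from k import *
a=np.radians(20.5);dr=np.array([np.cos(a),np.sin(a)]);base=np.array([.555,.051])
for s in np.r_[0,.02,.04,.06,.08,.09]:
    bot.line_to(tcp(base+s*dr,a,.015),max_speed=.04)
    f=np.array(bot.current_contact_force());print(s,round(bot.current_clock(),2),f.round(2),((bot.current_ee_pos()[:2]-O)@E).round(4))
    if np.linalg.norm(f)>9: print("STOP");break
for n in("scene","side"):
    c=bot.read_camera(n);p=c["pixels"];p=p[150:310,230:430] if n=="scene" else p[130:320,180:380]
    cv2.imwrite(f"pics/{n}2.png",cv2.resize(p,None,fx=3,fy=3,interpolation=cv2.INTER_CUBIC))
a=cv2.imread("pics/scene2.png");b=cv2.imread("pics/side2.png")
h=min(a.shape[0],b.shape[0]);cv2.imwrite("pics/m2.png",cv2.resize(np.hstack([a[:h],b[:h]]),(800,int(h*800/1200))))
E
```

```text
0.0 6.23 [-0.27 -0.05 -0.09] -0.1327
0.02 6.88 [1.25 0.38 0.34] -0.1127
0.04 7.53 [-0.54 -0.62  0.39] -0.093
0.06 8.18 [ 0.69 -0.61  0.5 ] -0.0733
0.08 8.83 [-0.75  0.45  0.39] -0.0535
0.09 9.23 [-0.01 -0.2   0.06] -0.0436
```

View pics/m2.png

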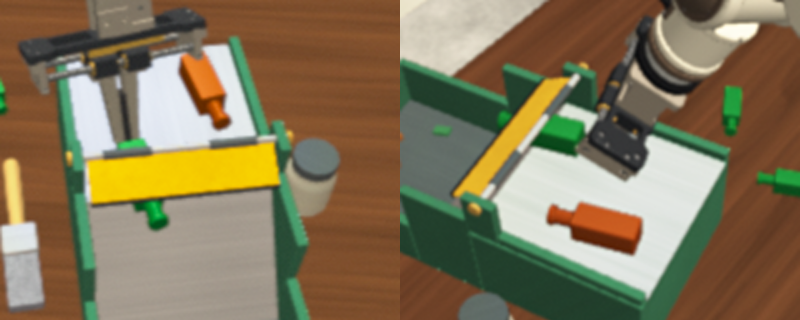

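The flap is raised at (185,172) in the scene half. The green neck is through at (152,213) and the fingers are squarely behind the base. The amber bottle, jar and brush haven't moved. I'll push on to 5 mm past the flap plane.

```bash
python3 - <<'E'
from k import *
a=np.radians(20.5);dr=np.array([np.cos(a),np.sin(a)]);base=np.array([.555,.051])
for s in (.11,.12,.131):
    bot.line_to(tcp(base+s*dr,a,.015),max_speed=.04)
    f=np.array(bot.current_contact_force());print(s,round(bot.current_clock(),2),f.round(2),((bot.current_ee_pos()[:2]-O)@E).round(4))
    if np.linalg.norm(f)>9: print("STOP");break
bot.hold(.5)
c=bot.read_camera("scene");p=c["pixels"][150:400,200:430]
cv2.imwrite("pics/s3.png",cv2.resize(p,None,fx=2.2,fy=2.2,interpolation=cv2.INTER_CUBIC))
E
```

```text
0.11 9.98 [-0.08  0.47 -0.72] -0.024
0.12 10.38 [-0.63  0.33 -0.42] -0.014
0.131 10.81 [-0.27 -0.26  0.35] -0.0032
```

View pics/s3.png

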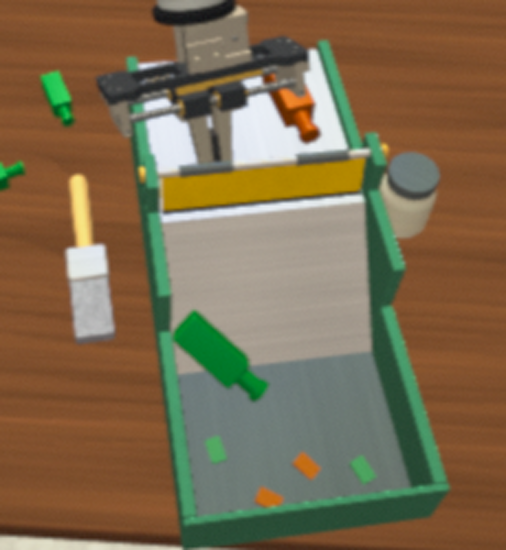

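The bottle is down, with its neck in the tray at (255,388), its body on the ramp at (205,335) and its middle near the ramp's foot. Now I'll withdraw and check.

```bash
python3 - <<'E'
from k import *
a=np.radians(20.5);dr=np.array([np.cos(a),np.sin(a)]);base=np.array([.555,.051])
bot.line_to(tcp(base-.01*dr,a,.015),max_speed=.08)
bot.line_to(tcp(base-.03*dr,a,.16),max_speed=.1)
bot.hold(1)
ims=[]
for n in("scene","side"):
    p=bot.read_camera(n)["pixels"];p=p[150:400,200:430] if n=="scene" else p[130:330,120:400]
    ims.append(cv2.resize(p,(400,int(400*p.shape[0]/p.shape[1]))))
h=min(i.shape[0] for i in ims);h=max(i.shape[0] for i in ims)
cv2.imwrite("pics/m4.png",np.hstack([cv2.copyMakeBorder(i,0,h-i.shape[0],0,0,cv2.BORDER_CONSTANT) for i in ims]))
print(bot.current_clock(),bot.current_contact_force())
E
```

```text
15.9833 [ 0.07596093 -0.76143286 -0.70770336]
```

View pics/m4.png

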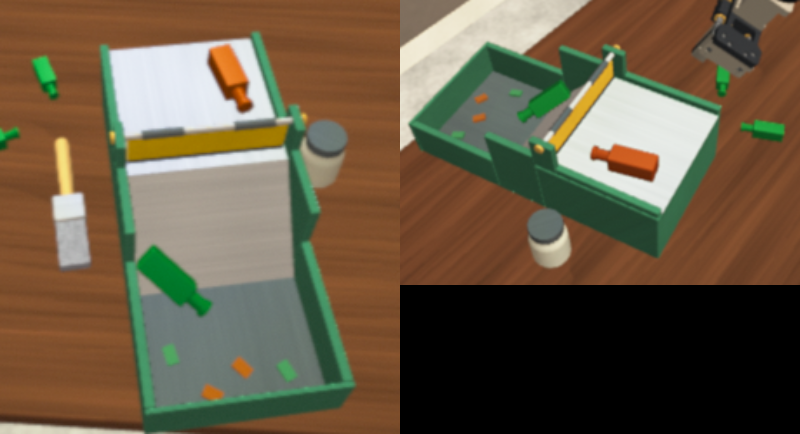

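The flap hangs shut at (205,143). The green bottle rests at the ramp's foot at (175,280), and everything else is in place with the arm clear.

```bash
python3 -c "
from workcell import bot
print(bot.job_done())"
```

```text
the job is handed in; nothing more can be done
None
```

The green bottle is down the chute, resting with its neck in the tray and its body on the ramp; the flap is shut, nothing else moved in the final pictures, and the job is handed in (no verdict was returned).

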